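# Fill the funnel tube with spacers and hold it over the light stage

## Robot

A 7-joint arm with a two-finger parallel gripper is mounted at the origin on the work surface. World frame = base frame: x ahead of the robot, y to its left, z up, the work surface at z = 0. Lengths are in m, angles in rad, forces in N, time in s.
With the tool pointing down it reaches from about 0.4 to 0.85 m from the base axis. Payload 10.4 kg.
Tool frame: the origin (TCP) lies at the very end of the fingers, on their centre line; the grasp point (between the pads) lies manip.hold_point_z behind it (manip.hold_point_z is the distance from the TCP to the grasp point, in m); z points along the fingers, x is the direction in which the jaws open and shut, and the axes are right-handed (so a half turn about z gives the same grasp; the last joint's range is limited). The gripper opens to 85 mm and grips with 20 to 120 N. Pads are 22 mm wide; open, the fingers measure 114 mm over their backs; the gripper's body (76 mm by 85 mm) begins 54 mm behind the grasp point. The pads swing forward as they close: fully open they stand 13 mm farther back than shut.
Start: joints at [-1.126, 0.332, -0.065, 1.46, 0.022, 1.35, -0.088], TCP at [0.282, 0.558, 0.231] pointing down, gripper open.
Joint ranges: [-2.6, 2.6], [-0.5, 2.12], [-1.47, 1.34], [0.16, 2.42], [-1.27, 4.41], [0.06, 2.06], [-2.6, 2.6]. Speed limits (rad/s): [2.22, 2.22, 2.79, 2.79, 3.14, 3.14, 3.14].

## Interface

Orientations are given as a unit quaternion [x, y, z, w].
In Python, from workcell import readout, camera, camera_info, manip gives the robot as it stands.
- The arm moves only by the tool play_rows, never from a script. Its argument "rows" is a list of rows, each a list of 3 entries, a list of its own where there are three numbers: the shift along the world's x, y, z in mm, then the turn, a rotation vector about the world's x, y, z in degrees, then the finger opening in mm, from 0 to 85.4. In form: [[[tx, ty, tz], [rx, ry, rz], fingers], ...]. A call has 1 to 12 rows; each row shifts and turns the commanded pose from where the row before left it; what a row does not reach is not made up. A row lasts 1/8 s, in which the tool goes at most 62.5 mm and 10.7 degrees, less where a joint would pass 70% of its speed; a pose out of reach is approached as far as the arm can. A call with a gripper value outside its range is refused whole. The fingers move at their own pace and stop on an object; "force" is the grip in N (left out, the last holds). Time passes only in rows, so rows that do not move let the fingers close. It gives the time, the measured TCP pose, the force and the opening at its end, in the units of the state.
- readout.get_obs(): the state, without advancing time (a new reading comes with each control period).
- camera(name): name is "scene" or "top" or "wrist"; returns the picture (384x512x3 uint8, blue, green, red); there is no depth.
- camera_info(name): a dict with "fx", "fy", "cx", "cy" (pixels), "world_from_camera" (4x4, takes a point from camera to world coordinates). Camera axes: x right, y up, looking along -z (the intrinsics and any distortion apply to the point x, -y, -z); pixel columns grow to the right and rows downward; lengths in m; the calibration is good to about 2 mm. A picture is of the moment at which its call begins: read the wrist's pose just before it. camera_info takes no time and is no camera call; for the wrist camera it gives the pose at the moment of the call.
- manip.hand_in(): hands the job in, once; it reports no verdict.
The state is a dict: "clock": time; "joint_pos": joint angles; "joint_velocities": joint speeds; "tau": joint torques, N m; "position": TCP position; "ee_rot": TCP orientation; "ft_force": force on the tool from outside, world axes, zero at the start; "torque": the same for the moment, N m; "grip_width": opening from 0.0 (shut) to 1.0 (fully open).
Only numpy, scipy, OpenCV 4.12 (cv2) and the standard library are available. Lean on these libraries where they do the work, as an engineer would, in place of code of your own. Each camera call takes 0.05 s, during which the arm holds its last target.

## Task

Tip the scoop so that all five ceramic spacers go through the wide funnel into the narrow clear tube while it stands in its holder, and set the scoop back down flat on the bench. Then lift the filled funnel tube out of the holder and hold it upright and still in the air over the middle of the light stage's round glass, with the foot of the tube 5 to 10 cm above the glass; finish while still holding it there. Leave the other things on the bench where they are.

Things in the scene. Friction and masses are not known exactly. Their poses are not given: they have to be found in the camera images.
- funnel: Funnel tube, one rigid piece, about 0.17 kg: a narrow clear round tube (outer diameter 40 mm, inner 34 mm, floor 4 mm thick) from height 0 to 70 mm, above it a white rectangular funnel that slopes outward from 70 to 110 mm, and on top an upright rectangular collar from 110 to 140 mm, outside 90 mm along its x by 60 mm along its y, walls 3 mm (mouth 84 x 54 mm). Open at the top. Origin: centre of the tube's foot underside; z up along the tube. It starts standing in the holder.
- funnel_collar (a point): The centre of the funnel tube's collar, half-way up the collar, on the tube's axis: 125 mm above the foot and 15 mm below the mouth's rim. x runs along the collar's 90 mm side, y along its 60 mm side. The two flat 90 mm faces, 60 mm apart along y, can be gripped from above.
- holder: Fixed aluminium block, 90 x 90 x 35 mm, with a round hole 43 mm wide and 25 mm deep in its top in which the tube stands (the tube's foot is 10 mm above the bench). Origin: centre of the underside. It does not move.
- scoop_grip (a point): Centre of the upright black grip plate of the scoop, 27.5 mm above the bench when it lies flat. The grip is 50 mm along x, 14 mm thick along y, 55 mm tall, and is meant to be pinched across its thickness from above. Scoop, about 0.1 kg (with spacers 0.15 kg): a steel tray (85 mm long, 40 mm wide, floor 4 mm thick, side walls 24 mm high, 34 mm between them) that lies in front of the grip on its -x side and is open at its -x end; z is up.
- scoop_lip (a point): The middle of the open end of the scoop's tray, on the upper side of its floor: 110 mm from the grip's centre along the scoop's -x, and 4 mm above the scoop's underside. Things slide out over it when this end is tipped down by some 35 to 60 degrees.
- stage_glass (a point): Centre of the top of the round glass (diameter 100 mm) of the light stage, a fixed white low box 140 x 140 x 30 mm; the glass top is 34 mm above the bench. z up.
- stage: The whole light stage, fixed. Origin: centre of its underside.
- scoop: The whole scoop. Origin: at its underside where the tray's closed back wall meets the grip; the tray lies towards -x, the grip towards +x (its centre 25 mm along x, 27.5 mm up); z up.
- spacer0_mid (a point): Centre of one of five equal white ceramic spacers, plain cylinders 13 mm in diameter and 12 mm tall, 10 g, at first standing loose in the scoop's tray.
- spacer1_mid (a point): Centre of one of five equal white ceramic spacers, plain cylinders 13 mm in diameter and 12 mm tall, 10 g, at first standing loose in the scoop's tray.
- spacer2_mid (a point): Centre of one of five equal white ceramic spacers, plain cylinders 13 mm in diameter and 12 mm tall, 10 g, at first standing loose in the scoop's tray.
- spacer3_mid (a point): Centre of one of five equal white ceramic spacers, plain cylinders 13 mm in diameter and 12 mm tall, 10 g, at first standing loose in the scoop's tray.
- spacer4_mid (a point): Centre of one of five equal white ceramic spacers, plain cylinders 13 mm in diameter and 12 mm tall, 10 g, at first standing loose in the scoop's tray.
- carrier: Bystander: dark carrier strip, 130 x 45 x 5 mm, with four small modules in a row. Loose, to be left alone. Origin: under its centre.
- parts_box: Bystander: flat yellowish plastic parts box with clear lid, 99 x 74 x 24 mm. Loose, to be left alone. Origin: under its centre.
- jar: Bystander: small amber jar with cap, 48 mm in diameter, 60 mm tall. Loose, to be left alone. Origin: under its centre.
- screwdriver: Bystander: screwdriver, about 160 mm long, lying. Loose, to be left alone. Origin: near its middle.
- tweezers: Bystander: steel tweezers, 125 mm long, lying. Loose, to be left alone. Origin: under its centre.
- dish: Bystander: shallow steel dish, 70 mm in diameter, 14 mm tall. Loose, to be left alone. Origin: under its centre.
Not all that is in view belongs to the job. Of the things shaped like the scoop, the bare steel one is meant. What is shaped like the funnel but yellow is not meant.

How it is judged:
On the way, in this order (a step that is already met when the one before it is completed fails the run):
1. the scoop is tipped with its lip above the funnel's mouth (angle between scoop's own z axis and vertical above 0.3 rad and horizontal distance between scoop_lip and funnel_collar below 0.06 m and z of scoop_lip in the frame of funnel_collar above 0 m), for 0.05 s.
2. all five spacers are in the narrow tube while it stands upright in the holder (z of spacer0_mid in the frame of funnel between 0 and 0.07 m and horizontal distance between each of spacer0_mid, spacer1_mid, spacer2_mid, spacer3_mid, spacer4_mid and funnel below 0.022 m and z of spacer1_mid in the frame of funnel between 0 and 0.07 m and z of spacer2_mid in the frame of funnel between 0 and 0.07 m and z of spacer3_mid in the frame of funnel between 0 and 0.07 m and z of spacer4_mid in the frame of funnel between 0 and 0.07 m and z of funnel in the frame of holder below 0.016 m and horizontal distance between funnel and holder below 0.006 m and angle between funnel's own z axis and vertical below 0.15 rad), for 0.2 s.
3. the gripped funnel tube is lifted clear of the holder with the spacers in it, the scoop being back on the bench (z of spacer0_mid in the frame of funnel between 0 and 0.07 m and horizontal distance between each of spacer0_mid, spacer1_mid, spacer2_mid, spacer3_mid, spacer4_mid and funnel below 0.022 m and z of spacer1_mid in the frame of funnel between 0 and 0.07 m and z of spacer2_mid in the frame of funnel between 0 and 0.07 m and z of spacer3_mid in the frame of funnel between 0 and 0.07 m and z of spacer4_mid in the frame of funnel between 0 and 0.07 m and z of funnel in the frame of holder above 0.045 m and height (world z) of scoop below 0.008 m and contact force between the fingers and funnel above 1 N), for 0.1 s.
At the end, for the whole second after the job is handed in: All five spacers are in the narrow tube; only the fingers carry it, within 0.10 rad of upright, foot 40 to 115 mm above the glass and within 25 mm of its centre sideways, slower than 20 mm/s and 0.15 rad/s; the scoop lies flat (0.1 rad) and still on the bench (z of spacer0_mid in the frame of funnel between 0 and 0.07 m and horizontal distance between each of spacer0_mid, spacer1_mid, spacer2_mid, spacer3_mid, spacer4_mid and funnel below 0.022 m and z of spacer1_mid in the frame of funnel between 0 and 0.07 m and z of spacer2_mid in the frame of funnel between 0 and 0.07 m and z of spacer3_mid in the frame of funnel between 0 and 0.07 m and z of spacer4_mid in the frame of funnel between 0 and 0.07 m and contact force between the fingers and funnel above 1 N and angle between each of funnel, scoop's own z axis and vertical below 0.1 rad and z of funnel in the frame of stage_glass between 0.04 and 0.115 m and horizontal distance between funnel and stage_glass below 0.025 m and linear speed of each of funnel, scoop below 0.02 m/s and angular speed of funnel below 0.15 rad/s and contact force between funnel and stage below 0.1 N and contact force between funnel and holder below 0.1 N and contact force between funnel and scoop below 0.1 N and height (world z) of scoop below 0.008 m); the arm keeps its last pose, push and grip.
It fails at once if one of the other things on the bench (carrier strip, parts box, jar, screwdriver, tweezers, dish) is moved by more than 30 mm (distance of any of carrier, parts_box, jar, screwdriver, tweezers, dish from where it was at the start of the episode above 0.03 m).
It also fails if it takes over 69 s, if anything falls off the work surface, if the arm or the gripper's body presses on something with over 40 N, if the wrist force passes 120 N, or if a joint passes its speed limit or range.

## Working session

There is one attempt and no reset: what is moved stays moved. The work goes in short steps, Python scripts to look and compute and a tool call to move; the robot and the scene stay as the last step left them, time stands still between calls to the robot, and variables do not carry over. Pictures are saved under pics/ and viewed, and the job is handed in when it is done.

Besides the shell and the picture viewer there is one more tool, called as name(argument=value, ...), one argument or row to a line, values as JSON. play_rows: Moves the arm, as the interface text tells. Its arguments: {"type":"object","properties":{"rows":{"type":"array"},"force":{"type":"number"}},"required":["rows"]}

```bash
mkdir -p pics; ls; python3 - <<'E'
from workcell import readout, camera, camera_info, manip
import cv2
o=readout.get_obs(); print(o); print(manip.hold_point_z)
for n in("scene","top","wrist"):
    i=camera_info(n); print(n,i)
    cv2.imwrite(f"pics/{n}0.png",camera(n))
E
```

```text
pics
{'clock': 0.0, 'joint_pos': array([-1.12559839,  0.33284111, -0.06466401,  1.46096035,  0.02159614,
        1.3498634 , -0.0884646 ]), 'joint_velocities': array([ 0.00140521, -0.00091011, -0.00032884,  0.00108198, -0.00054165,
        0.00062874, -0.00010531]), 'tau': array([ 1.01287147e-03, -6.25444150e+01,  5.00389282e-02, -3.91597152e+01,
        1.64252194e-02,  1.00715552e-02,  6.24131616e-06]), 'position': array([0.28168154, 0.55751004, 0.23052595]), 'ee_rot': array([ 8.51734010e-01,  5.23973951e-01, -5.66862164e-04,  3.90928862e-04]), 'ft_force': array([-0.61487111,  0.19016567, -0.73998782]), 'torque': array([ 0.00913978, -0.00308164, -0.02092896]), 'grip_width': 0.9995114101432206}
0.0187
scene {'fx': 441.08463042229096, 'fy': 441.08463042229096, 'cx': 247.92750014871396, 'cy': 195.07029425115377, 'world_from_camera': array([[ 0.90484004, -0.35637815,  0.23293586,  0.84252924],
       [ 0.42551479,  0.77522958, -0.46685786, -0.51863326],
       [-0.01420082,  0.52154934,  0.85310294,  1.12836568],
       [ 0.        ,  0.        ,  0.        ,  1.        ]])}
top {'fx': 394.4859627255412, 'fy': 394.4859627255412, 'cx': 259.1516907714162, 'cy': 191.41041277296344, 'world_from_camera': array([[-0.10135177,  0.96980553, -0.22182211,  0.30972772],
       [-0.99484926, -0.09917328,  0.02096698,  0.0508776 ],
       [-0.00166493,  0.22280461,  0.9748617 ,  1.25481449],
       [ 0.        ,  0.        ,  0.        ,  1.        ]])}
wrist {'fx': 306.09814443747314, 'fy': 306.09814443747314, 'cx': 260.8821457013522, 'cy': 193.04739967793356, 'world_from_camera': array([[ 0.45084883, -0.8627254 , -0.22899828,  0.22476683],
       [ 0.89259455,  0.43483398,  0.11914015,  0.58610048],
       [-0.003209  , -0.25811681,  0.96610839,  0.37285077],
       [ 0.        ,  0.        ,  0.        ,  1.        ]])}
```

View pics/scene0.png

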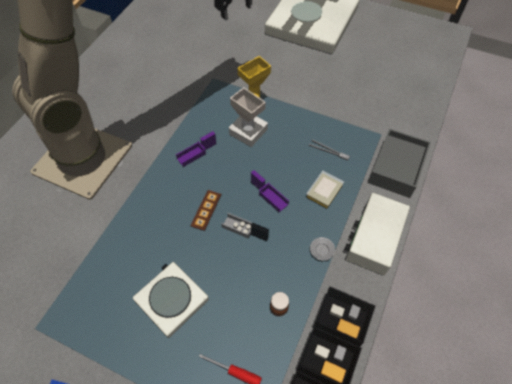

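View pics/top0.png

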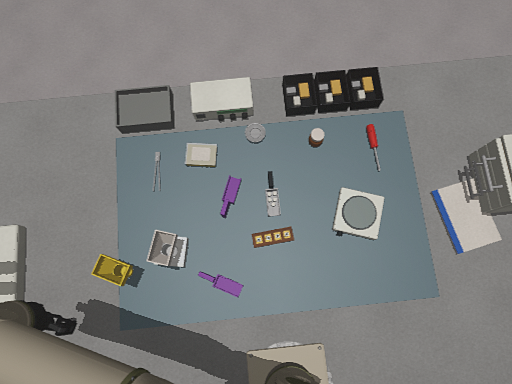

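View pics/wrist0.png

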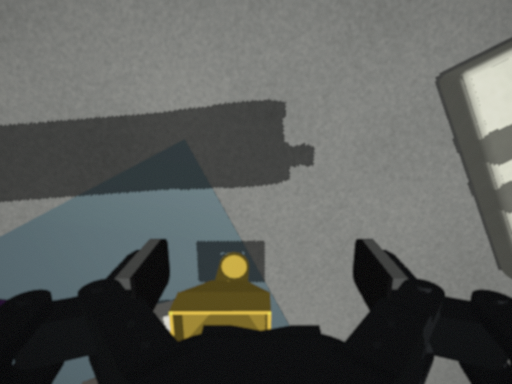

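```bash
cat > h.py <<'E'
import numpy as np, cv2
from workcell import readout, camera, camera_info, manip
def ray(n,uv,info=None):
    i=info or camera_info(n); T=i["world_from_camera"]
    u,v=uv
    d=np.array([(u-i["cx"])/i["fx"],-(v-i["cy"])/i["fy"],-1.0])
    return T[:3,3],T[:3,:3]@d
def onz(n,uv,z,info=None):
    c,d=ray(n,uv,info); return c+d*((z-c[2])/d[2])
def proj(n,p,info=None):
    i=info or camera_info(n); T=i["world_from_camera"]
    q=T[:3,:3].T@(np.asarray(p)-T[:3,3]); return np.array([i["cx"]-i["fx"]*q[0]/q[2], i["cy"]+i["fy"]*q[1]/q[2]])
def tri(obs):
    A=np.zeros((3,3));b=np.zeros(3)
    for n,uv in obs:
        c,d=ray(n,uv);d=d/np.linalg.norm(d);P=np.eye(3)-np.outer(d,d);A+=P;b+=P@c
    return np.linalg.solve(A,b)
E
python3 - <<'E'
from h import *
s=cv2.imread("pics/scene0.png");t=cv2.imread("pics/top0.png")
def crop(im,x,y,w,h,k): return cv2.resize(im[y:y+h,x:x+w],None,fx=k,fy=k,interpolation=cv2.INTER_CUBIC)
a=crop(t,135,150,170,130,4); b=crop(s,165,50,190,150,4)
cv2.imwrite("pics/ct.png",a);cv2.imwrite("pics/cs.png",b)
cv2.imwrite("pics/cs2.png",crop(s,120,180,160,150,4))
for n,uv in (("top",(270,180)),("top",(272,210)),("scene",(240,226)),("scene",(262,232))): print(n,uv,onz(n,uv,0.02))
print(onz("top",(167,247),.14),onz("scene",(248,98),.14),onz("top",(359,212),.034),onz("scene",(170,297),.034))
E
```

```text
top (270, 180) [ 0.62476901 -0.01439572  0.02      ]
top (272, 210) [ 0.52628733 -0.01014235  0.02      ]
scene (240, 226) [ 0.56312811 -0.01412298  0.02      ]
scene (262, 232) [ 0.6272979  -0.00531956  0.02      ]
[0.43035189 0.30069534 0.14      ] [0.42591825 0.33480532 0.14      ] [ 0.48977552 -0.28014104  0.034     ] [ 0.49268908 -0.27912564  0.034     ]
```

View pics/ct.png

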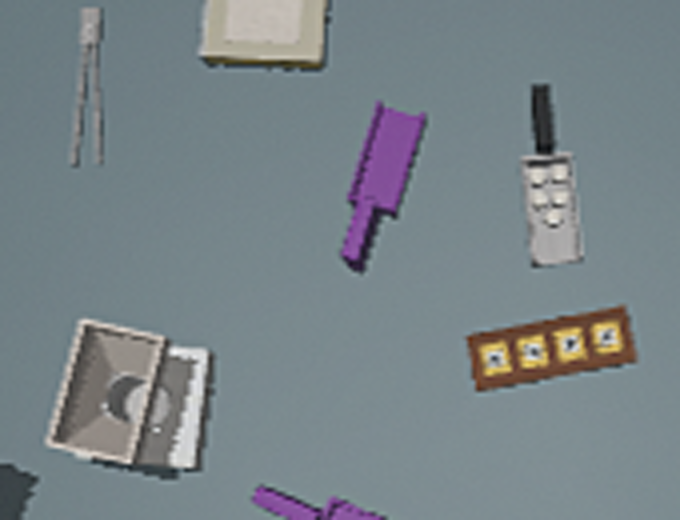

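View pics/cs.png

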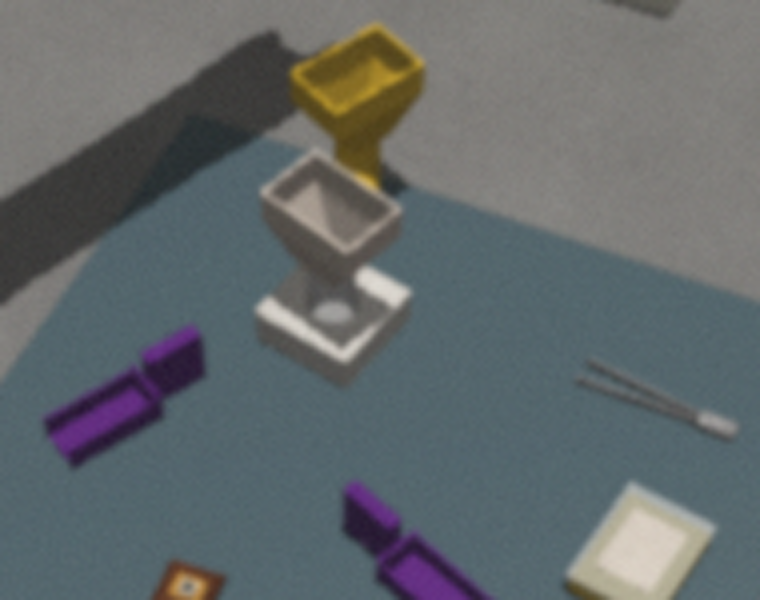

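View pics/cs2.png

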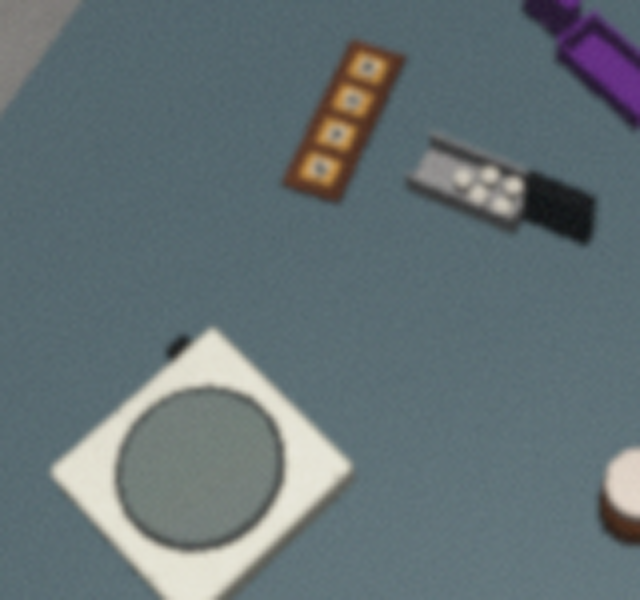

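```bash
python3 - <<'E'
from h import *
T=lambda p:((p[0]+.5)/4-.5+135,(p[1]+.5)/4-.5+150)
S=lambda p:((p[0]+.5)/4-.5+165,(p[1]+.5)/4-.5+50)
S2=lambda p:((p[0]+.5)/4-.5+120,(p[1]+.5)/4-.5+180)
f=np.array([onz("top",T(p),.15) for p in [(82,320),(165,335),(132,465),(48,445)]])
g=np.array([onz("scene",S(p),.15) for p in [(313,150),(402,208),(347,252),(263,192)]])
for q in (f,g): print(q.round(4),q.mean(0).round(4),[np.linalg.norm(q[i]-q[(i+1)%4]).round(4) for i in range(4)])
# scoop
tt=np.array([onz("top",T(p),.024) for p in [(521,157),(570,152),(582,262),(532,266)]])
print(tt.round(4), tt.mean(0))
ss=np.array([onz("scene",S2(p),.024) for p in [(530,165),(518,231),(408,180),(432,132)]])
print(ss.round(4),ss.mean(0))
print("grip", [onz("top",T(p),.055).round(4) for p in [(541,86)]],[onz("scene",S2(p),.055).round(4) for p in [(532,172),(596,196)]])
# glass
for n,rect in (("top",(330,180,60,65)),("scene",(130,260,80,75))):
    im=cv2.imread(f"pics/{n}0.png");x,y,w,h=rect
    c=im[y:y+h,x:x+w]; hsv=cv2.cvtColor(c,cv2.COLOR_BGR2HSV); print(hsv[h//2,w//2])
    m=cv2.inRange(c,(85,85,80),(150,150,150)); 
    n_,l,st,ce=cv2.connectedComponentsWithStats(m); k=l[h//2,w//2]
    print(n,st[k],ce[k]+(x,y),onz(n,ce[k]+(x,y),.034))
E
```

```text
[[0.4812 0.3293 0.15  ]
 [0.4647 0.2718 0.15  ]
 [0.3774 0.2993 0.15  ]
 [0.3969 0.3564 0.15  ]] [0.4301 0.3142 0.15  ] [np.float64(0.0598), np.float64(0.0916), np.float64(0.0603), np.float64(0.0886)]
[[0.3967 0.3605 0.15  ]
 [0.4829 0.334  0.15  ]
 [0.4639 0.2777 0.15  ]
 [0.3812 0.3056 0.15  ]] [0.4312 0.3194 0.15  ] [np.float64(0.0902), np.float64(0.0595), np.float64(0.0873), np.float64(0.057)]
[[ 0.5962  0.0053  0.024 ]
 [ 0.5963 -0.0342  0.024 ]
 [ 0.5067 -0.0337  0.024 ]
 [ 0.5075  0.0059  0.024 ]] [ 0.55166998 -0.01416295  0.024     ]
[[ 0.5883  0.0132  0.024 ]
 [ 0.6025 -0.0373  0.024 ]
 [ 0.5151 -0.0337  0.024 ]
 [ 0.5132  0.008   0.024 ]] [ 0.55477224 -0.01246096  0.024     ]
grip [array([ 0.6446, -0.0153,  0.055 ])] [array([ 0.5989, -0.0061,  0.055 ]), array([ 0.6463, -0.0046,  0.055 ])]
[ 81  13 136]
top [ 12  16  35  34 876] [359.34474886 212.34931507] [ 0.48856765 -0.28104104  0.034     ]
[ 75  20 126]
scene [  19   16   42   42 1365] [169.61611722 296.72087912] [ 0.49142371 -0.27890562  0.034     ]
```

Steel scoop with white spacers in its tray: top (270,180)–(272,215). The purple look-alikes at (231,195) and (222,284) don't fit the bare-steel description. The white funnel at (161,247) stands in the aluminium block, and the yellow one at (113,270) is a decoy. The stage glass is at (359,212). The enlarged crops confirm all of these, so I'm moving over the scoop grip.

play_rows(
  rows=[
    [[12, -20, 0], [0, 0, 2.2], 85],
    [[24, -41, 0], [0, 0, 2.2], 85],
    [[24, -41, 0], [0, 0, 2.2], 85],
    [[24, -41, 0], [0, 0, 2.2], 85],
    [[24, -41, 0], [0, 0, 2.2], 85],
    [[24, -41, 0], [0, 0, 2.2], 85],
    [[24, -41, 0], [0, 0, 2.2], 85],
    [[24, -41, 0], [0, 0, 2.2], 85],
    [[24, -41, 0], [0, 0, 2.2], 85],
    [[24, -41, 0], [0, 0, 2.2], 85],
    [[24, -41, 0], [0, 0, 2.4], 85],
    [[24, -41, 0], [0, 0, 2.4], 85],
  ],
  force=60,
)

```text
clock: 1.65
position: [0.5583, 0.0855, 0.2312]
ee_rot: [0.707, 0.708, -0.0, -0.0]
ft_force: [0.4, 0.7, -0.7]
grip_width: 0.996
```

play_rows(
  rows=[
    [[24, -41, -10], [0, 0, 0], 85],
    [[24, -41, -20], [0, 0, 0], 85],
    [[12, -21, -20], [0, 0, 0], 85],
    [[0, 0, 0], [0, 0, 0], 85],
  ],
)

```text
clock: 2.15
position: [0.6171, -0.0185, 0.1792]
ee_rot: [0.708, 0.706, -0.002, -0.001]
ft_force: [0.3, 0.2, 0.4]
grip_width: 0.997
```

```bash
python3 - <<'E'
from h import *
from scipy.spatial.transform import Rotation as R
o=readout.get_obs(); print(o['clock'],o['position'].round(4),R.from_quat(o['ee_rot']).as_matrix().round(3),o['joint_pos'].round(2))
i=camera_info("wrist");np.save("wi1.npy",i["world_from_camera"]);cv2.imwrite("pics/wrist1.png",camera("wrist"))
E
```

```text
2.15 [ 0.6171 -0.0185  0.1792] [[ 0.003  1.    -0.004]
 [ 1.    -0.003 -0.001]
 [-0.001 -0.004 -1.   ]] [-0.31  0.36  0.34  1.57 -0.12  1.24  1.61]
```

View pics/wrist1.png

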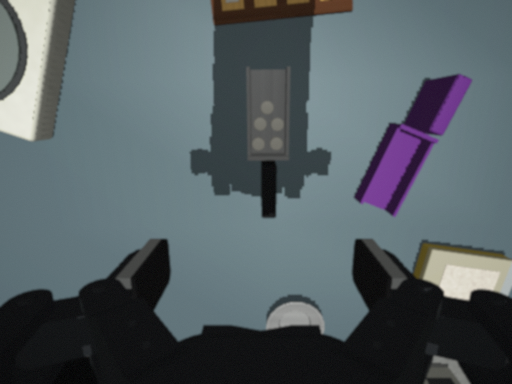

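The wrist view shows the black grip at about (269,162)–(269,217), with the tray above it at (247–290, 68–160) holding five spacers. I'll measure its line next.

```bash
python3 - <<'E'
from h import *
for p,z in [((269,216),.055),((269,216),0),((269,163),.055),((269,163),.024),((248,68),.024),((290,68),.024),((247,160),.024),((288,160),.024)]: print(p,z,onz("wrist",p,z).round(4))
im=cv2.imread("pics/wrist1.png")
m=cv2.inRange(im[160:222,255:285],(0,0,0),(25,25,25)); ys,xs=np.nonzero(m); 
for y in range(0,62,6): 
    r=np.nonzero(m[y])[0]; print(y+160,(r.min()+255,r.max()+255) if len(r) else None)
E
```

```text
(269, 216) 0.055 [ 0.6463 -0.0106  0.055 ]
(269, 216) 0 [ 0.6653 -0.0092  0.    ]
(269, 163) 0.055 [ 0.597  -0.0109  0.055 ]
(269, 163) 0.024 [ 0.602  -0.0101  0.024 ]
(248, 68) 0.024 [ 0.5147 -0.0298  0.024 ]
(290, 68) 0.024 [0.5147 0.0085 0.024 ]
(247, 160) 0.024 [ 0.599  -0.0318  0.024 ]
(288, 160) 0.024 [0.599  0.0085 0.024 ]
160 None
166 (np.int64(262), np.int64(275))
172 (np.int64(262), np.int64(275))
178 (np.int64(262), np.int64(275))
184 (np.int64(262), np.int64(275))
190 (np.int64(262), np.int64(274))
196 (np.int64(262), np.int64(274))
202 (np.int64(263), np.int64(274))
208 (np.int64(263), np.int64(274))
214 (np.int64(263), np.int64(268))
220 None
```

play_rows(
  rows=[
    [[2, 4, -15], [0, 0, 0], 85],
    [[2, 4, -30], [0, 0, 0], 85],
    [[0, 0, -35], [0, 0, 0], 70],
    [[0, 0, -35], [0, 0, 0], 50],
    [[0, 0, -30], [0, 0, 0], 40],
    [[0, 0, -18], [0, 0, 0], 36],
    [[0, 0, 0], [0, 0, 0], 10],
    [[0, 0, 0], [0, 0, 0], 8],
    [[0, 0, 0], [0, 0, 0], 8],
    [[0, 0, 0], [0, 0, 0], 8],
  ],
  force=60,
)

```text
clock: 3.45
position: [0.6222, -0.0081, 0.019]
ee_rot: [0.707, 0.707, 0.0, 0.0]
ft_force: [-0.3, 0.0, -1.3]
grip_width: 0.154
```

play_rows(
  rows=[
    [[0, 0, 5], [0, 0, 0], 8],
    [[0, 0, 12], [0, 1, 0], 8],
    [[0, 0, 20], [0, 2, 0], 8],
    [[0, 0, 25], [0, 2, 0], 8],
    [[0, 0, 28], [0, 2, 0], 8],
    [[0, 0, 28], [0, 1, 0], 8],
    [[0, 0, 28], [0, 0, 0], 8],
    [[0, 0, 28], [0, 0, 0], 8],
    [[0, 0, 20], [0, 0, 0], 8],
    [[0, 0, 12], [0, 0, 0], 8],
    [[0, 0, 5], [0, 0, 0], 8],
    [[0, 0, 0], [0, 0, 0], 8],
  ],
)

```text
clock: 4.95
position: [0.6217, -0.0081, 0.2289]
ee_rot: [0.705, 0.705, -0.05, -0.05]
ft_force: [-0.4, 0.1, -2.3]
grip_width: 0.156
```

play_rows(
  rows=[
    [[-2, 8, 0], [0, 0, -1], 8],
    [[-4, 16, 0], [0, 0, -2], 8],
    [[-6, 24, 0], [0, 0, -2], 8],
    [[-8, 32, 0], [0, 0, -2], 8],
    [[-10, 38, 0], [0, 0, -2], 8],
    [[-10, 40, 0], [0, 0, -2], 8],
    [[-9, 38, 0], [0, 0, -2], 8],
    [[-8, 32, 0], [0, 0, -2], 8],
    [[-6, 24, 0], [0, 0, -1.4], 8],
    [[-4, 18, 0], [0, 0, -1], 8],
    [[-2, 10, 0], [0, 0, 0], 8],
    [[0, 4, 0], [0, 0, 0], 8],
  ],
)

```text
clock: 6.45
position: [0.5525, 0.2763, 0.2289]
ee_rot: [0.804, 0.591, -0.042, -0.056]
ft_force: [0.8, -0.2, -0.6]
grip_width: 0.158
```

```bash
cat > look.py <<'E'
import sys
from h import *
from scipy.spatial.transform import Rotation as R
tag=sys.argv[1]
o=readout.get_obs(); print(o['clock'],o['position'].round(4),R.from_quat(o['ee_rot']).as_matrix().round(3).tolist(),o['joint_pos'].round(2),o['ft_force'].round(1),o['grip_width'])
for n in sys.argv[2:]:
    np.save(f"{n}_{tag}.npy",camera_info(n)["world_from_camera"]);cv2.imwrite(f"pics/{n}_{tag}.png",camera(n))
E
python3 look.py a wrist top scene
```

```text
6.45 [0.5525 0.2763 0.2289] [[0.298, 0.945, -0.133], [0.954, -0.295, 0.041], [-0.0, -0.14, -0.99]] [-0.67  0.4   0.26  1.4  -0.19  1.46  0.87] [ 0.8 -0.2 -0.6] 0.15784443386675598
```

View pics/wrist_a.png

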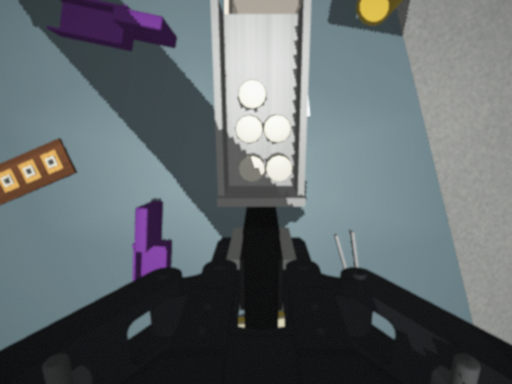

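View pics/scene_a.png

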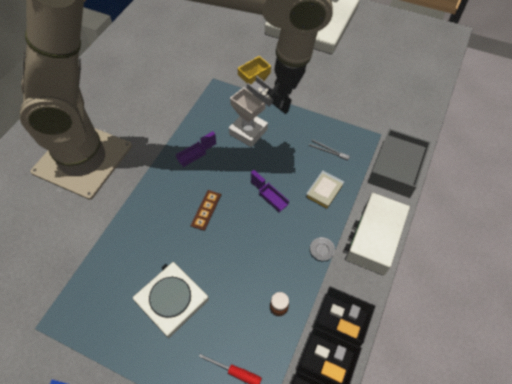

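play_rows(
  rows=[
    [[-1, 0, -15], [-1.2, -3.8, 0], 8],
    [[-1, 0, -20], [-1.2, -3.8, 0], 8],
    [[0, 0, -14], [0, 0, 0], 8],
    [[-2, 0.6, 9.5], [-1.5, -4.8, 0], 8],
    [[-2, 0.6, 9.5], [-1.5, -4.8, 0], 8],
    [[-3.6, 1.1, 9], [-1.5, -4.8, 0], 8],
    [[-3.6, 1.1, 9], [-1.5, -4.8, 0], 8],
    [[-2.5, 0.8, 4.1], [-0.75, -2.4, 0], 8],
    [[0, 0, 0], [0, 0, 0], 8],
    [[0, 0, 0], [0, 0, 0], 8],
  ],
)

```text
clock: 7.85
position: [0.5377, 0.2792, 0.2213]
ee_rot: [0.791, 0.58, 0.115, 0.158]
ft_force: [0.2, -0.0, -2.1]
grip_width: 0.155
```

```bash
python3 look.py b wrist scene top; python3 - <<'E'
import cv2,numpy as np
s=cv2.imread("pics/scene_b.png")[40:160,190:340];t=cv2.imread("pics/top_b.png")[170:290,100:250]
cv2.imwrite("pics/b.png",cv2.resize(np.vstack([s,t]),None,fx=2.5,fy=2.5,interpolation=2))
E
```

```text
7.85 [0.5377 0.2792 0.2213] [[0.301, 0.881, 0.365], [0.954, -0.278, -0.116], [-0.0, 0.383, -0.924]] [-0.98  0.12  0.25  1.8   0.35  1.05  0.38] [ 0.2 -0.  -2.1] 0.15541885970846375
```

View pics/wrist_b.png

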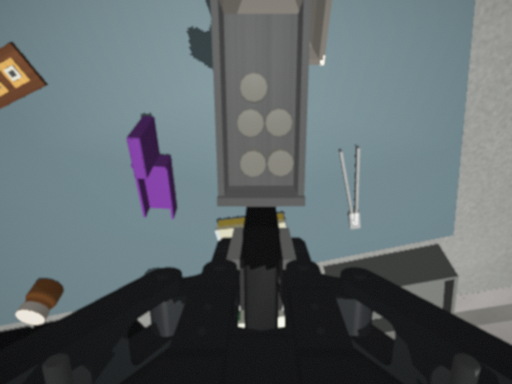

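View pics/b.png

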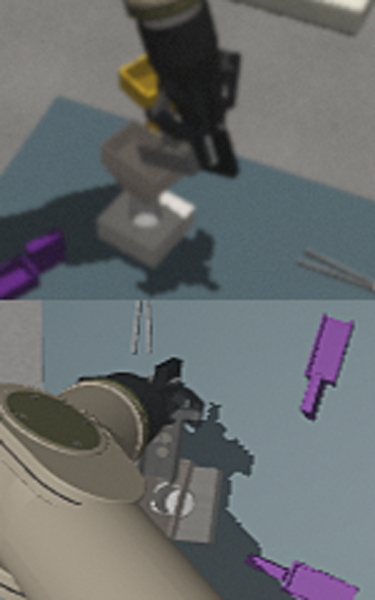

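```bash
python3 - <<'E'
from h import *
i=camera_info("wrist")
p=onz("wrist",(323,63),.15); print(p)
d=np.array([.954,-.299]);l=np.array([.299,.954]);F=np.array([.4305,.316])
print((p[:2]-F)@d,(p[:2]-F)@l)
for t in (0,):
  for (a,b) in ((.045,.03),(.045,-.03),(-.045,.03),(-.045,-.03)):
    print(a,b,proj("wrist",[*(F+a*d+b*l),.15]))
T=cv2.imread("pics/top_b.png"); cv2.imwrite("pics/bt.png",cv2.resize(T[200:280,130:230],None,fx=7,fy=7,interpolation=2))
E
```

```text
[0.48321645 0.33140152 0.15      ]
0.04568643876344629 0.030455268188618607
0.045 0.03 [322.30207931  61.64586204]
0.045 -0.03 [213.2705446   61.76617668]
-0.045 0.03 [ 351.52817616 -194.15666695]
-0.045 -0.03 [ 189.94442497 -193.5944882 ]
```

View pics/bt.png

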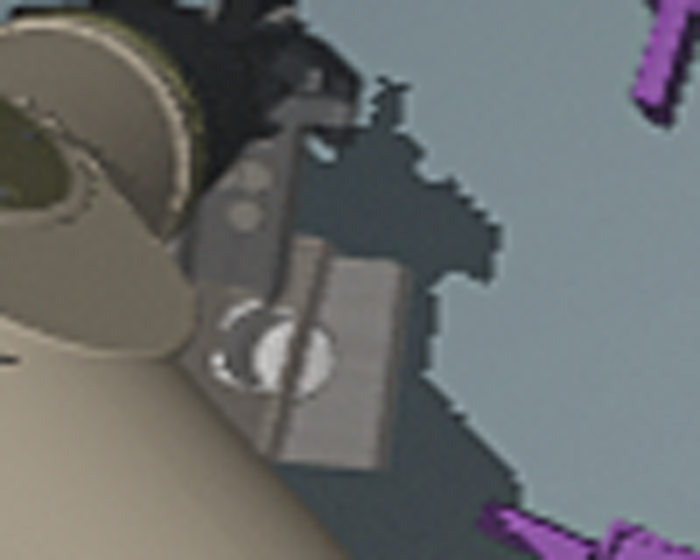

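play_rows(
  rows=[
    [[-2.4, 1.6, 4], [-0.75, -2.4, 0], 8],
    [[-2.4, 1.6, 4], [-0.75, -2.4, 0], 8],
    [[-2.4, 1.6, 4], [-0.75, -2.4, 0], 8],
    [[-3, 1, 3.8], [-0.75, -2.4, 0], 8],
    [[0, 0, 0], [0, 0, 0], 8],
    [[0, 0, 0], [0, 0, 0], 8],
  ],
)

```text
clock: 8.75
position: [0.5273, 0.2855, 0.2372]
ee_rot: [0.774, 0.568, 0.166, 0.226]
ft_force: [0.4, 0.2, -0.1]
grip_width: 0.155
```

```bash
python3 look.py c wrist top;python3 - <<'E'
import cv2,numpy as np
w=cv2.imread("pics/wrist_c.png")[0:230,150:380]; t=cv2.imread("pics/top_c.png")[195:285,125:215]
cv2.imwrite("pics/c.png",np.hstack([cv2.resize(w,(400,400)),cv2.resize(t,(400,400),interpolation=2)]))
E
```

```text
8.75 [0.5273 0.2855 0.2372] [[0.3, 0.804, 0.514], [0.954, -0.253, -0.161], [0.0, 0.539, -0.842]] [-1.07  0.06  0.21  1.89  0.6   1.03  0.14] [ 0.4  0.2 -0.1] 0.15468716590480114
```

View pics/c.png

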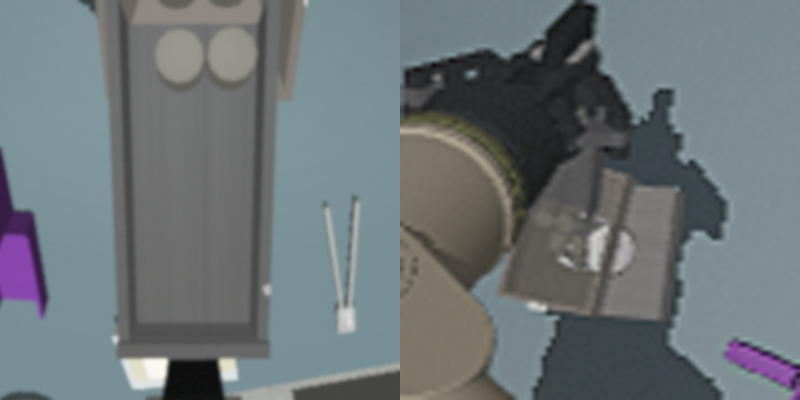

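play_rows(
  rows=[
    [[-3, 1, 3.8], [-0.75, -2.4, 0], 8],
    [[-3.3, 1, 3.4], [-0.75, -2.4, 0], 8],
    [[-3.3, 1, 3.4], [-0.75, -2.4, 0], 8],
    [[0, 0, 0], [0, 0, 0], 8],
  ],
)

```text
clock: 9.35
position: [0.517, 0.2892, 0.2476]
ee_rot: [0.757, 0.556, 0.203, 0.277]
ft_force: [-0.6, -0.8, -0.4]
grip_width: 0.157
```

```bash
python3 look.py d wrist top scene;python3 - <<'E'
import cv2,numpy as np
w=cv2.imread("pics/wrist_d.png")[0:230,150:380]; t=cv2.imread("pics/top_d.png")[195:285,125:215]
cv2.imwrite("pics/d.png",np.hstack([cv2.resize(w,(400,400)),cv2.resize(t,(400,400),interpolation=2)]))
s=cv2.imread("pics/scene_d.png")[60:180,200:320];cv2.imwrite("pics/ds.png",cv2.resize(s,None,fx=4,fy=4,interpolation=2))
E
```

```text
9.35 [0.517  0.2892 0.2476] [[0.298, 0.73, 0.616], [0.955, -0.228, -0.192], [0.0, 0.645, -0.764]] [-1.13  0.03  0.17  1.95  0.77  1.06 -0.05] [-0.6 -0.8 -0.4] 0.15739882777553255
```

View pics/d.png

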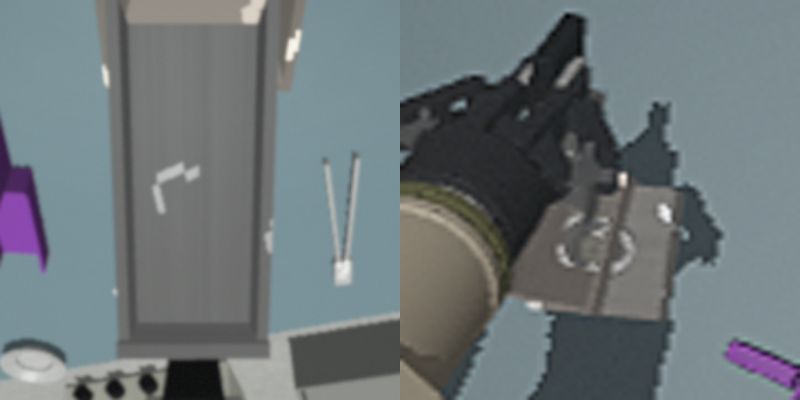

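View pics/ds.png

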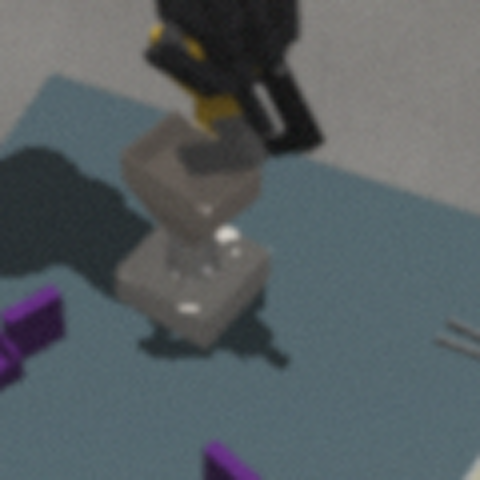

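play_rows(
  rows=[
    [[0, 0, 15], [1.8, 5.7, 0], 8],
    [[5, -10, 15], [2.4, 7.6, 0], 8],
    [[10, -25, 10], [2.4, 7.6, 0], 8],
    [[15, -35, 0], [2.4, 7.6, 0], 8],
    [[15, -40, 0], [2.4, 7.6, 0], 8],
    [[15, -45, -10], [0.6, 2, 2], 8],
    [[15, -45, -30], [0, 0, 3], 8],
    [[15, -45, -40], [0, 0, 3], 8],
    [[10, -32, -40], [0, 0, 3], 8],
    [[5, -15, -40], [0, 0, 3], 8],
    [[0, -5, -30], [0, 0, 3.4], 8],
    [[0, 0, 0], [0, 0, 0], 8],
  ],
)

```text
clock: 11.0
position: [0.6212, -0.0093, 0.0959]
ee_rot: [0.708, 0.706, 0.001, -0.0]
ft_force: [0.2, 0.2, 0.1]
grip_width: 0.157
```

```bash
python3 look.py e top scene;python3 - <<'E'
import cv2,numpy as np
t=cv2.imread("pics/top_e.png")[215:285,130:200]; s=cv2.imread("pics/scene_e.png")[70:160,210:300]
cv2.imwrite("pics/e.png",np.hstack([cv2.resize(t,(400,400),interpolation=2),cv2.resize(s,(400,400),interpolation=2)]))
E
```

```text
11.0 [ 0.6212 -0.0093  0.0959] [[0.003, 1.0, 0.001], [1.0, -0.003, 0.001], [0.001, 0.001, -1.0]] [-0.42  0.46  0.46  1.65 -0.22  1.09  1.68] [0.2 0.2 0.1] 0.15723368485427128
```

View pics/e.png

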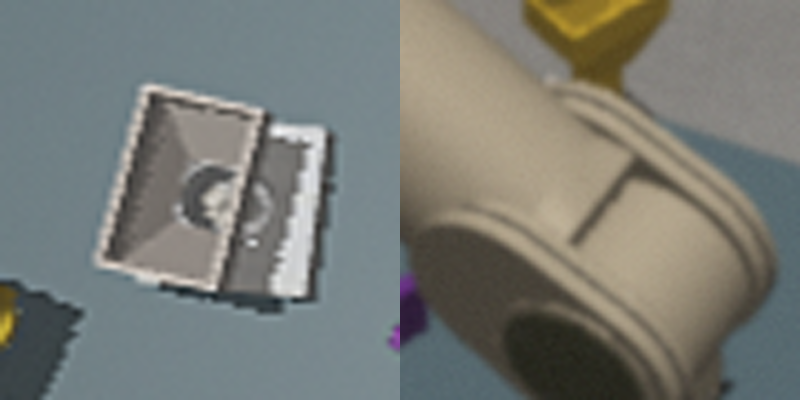

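View pics/scene_e.png

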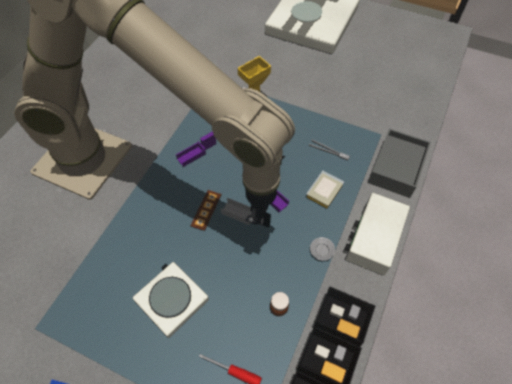

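play_rows(
  rows=[
    [[0, 0, -15], [0, 0, 0], 8],
    [[0, 0, -20], [0, 0, 0], 8],
    [[0, 0, -18], [0, 0, 0], 8],
    [[0, 0, -12], [0, 0, 0], 8],
    [[0, 0, -7], [0, 0, 0], 8],
    [[0, 0, -4], [0, 0, 0], 8],
    [[0, 0, -1], [0, 0, 0], 8],
    [[0, 0, 0], [0, 0, 0], 8],
  ],
)

```text
clock: 12.1
position: [0.6226, -0.0081, 0.0212]
ee_rot: [0.707, 0.707, 0.002, 0.001]
ft_force: [-0.2, -0.4, -1.2]
grip_width: 0.159
```

play_rows(
  rows=[
    [[0, 0, -1], [0, 0, 0], 8],
    [[0, 0, 0], [0, 0, 0], 8],
  ],
)

```text
clock: 12.35
position: [0.6224, -0.0081, 0.02]
ee_rot: [0.707, 0.707, 0.002, 0.001]
ft_force: [0.2, -0.1, -0.4]
grip_width: 0.152
```

```bash
python3 look.py f wrist
```

```text
12.35 [ 0.6224 -0.0081  0.02  ] [[0.001, 1.0, 0.005], [1.0, -0.001, 0.002], [0.002, 0.005, -1.0]] [-0.39  0.55  0.43  1.7  -0.27  0.95  1.71] [ 0.2 -0.1 -0.4] 0.15239276052220715
```

View pics/wrist_f.png

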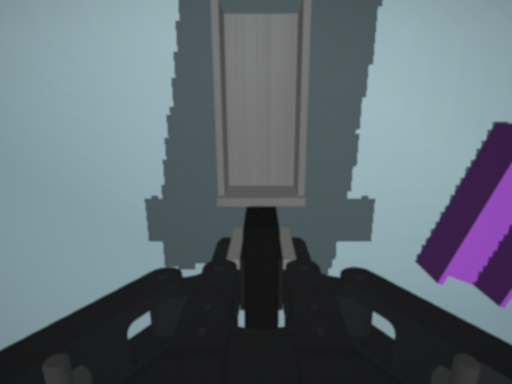

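play_rows(
  rows=[
    [[0, 0, -0.8], [0, 0, 0], 8],
    [[0, 0, 0], [0, 0, 0], 25],
    [[0, 0, 0], [0, 0, 0], 36],
    [[0, 0, 2], [0, 0, 0], 36],
    [[0, 0, 20], [0, 0, 0], 36],
    [[0, 0, 40], [0, 0, 0], 50],
    [[0, 0, 45], [0, 0, 0], 70],
    [[-3, 5, 50], [0, 0, -2], 85],
    [[-15, 30, 40], [0, 0, -3], 85],
    [[-20, 40, 20], [0, 0, -3], 85],
    [[-25, 45, 0], [0, 0, -3], 85],
    [[-25, 45, 0], [0, 0, -3], 85],
  ],
)

```text
clock: 13.9
position: [0.5337, 0.1579, 0.238]
ee_rot: [0.789, 0.614, 0.003, 0.001]
ft_force: [-0.2, 0.2, -1.3]
grip_width: 0.999
```

play_rows(
  rows=[
    [[-16, 42, 10], [0, 0, -2], 85],
    [[-18, 46, 10], [0, 0, -1.4], 85],
    [[-14, 35, 0], [0, 0, 0], 85],
    [[-8, 20, 0], [0, 0, 0], 85],
    [[0, 0, 0], [0, 0, 0], 85],
  ],
)

```text
clock: 14.52
position: [0.4776, 0.3012, 0.2572]
ee_rot: [0.805, 0.593, 0.003, 0.001]
ft_force: [-0.2, -1.2, -0.0]
grip_width: 0.992
```

```bash
python3 look.py g wrist scene top
```

```text
14.525 [0.4776 0.3012 0.2572] [[0.297, 0.955, 0.005], [0.955, -0.297, 0.001], [0.003, 0.005, -1.0]] [-0.94  0.18  0.34  1.61 -0.06  1.36  0.68] [-0.2 -1.2 -0. ] 0.9920048478600472
```

View pics/wrist_g.png

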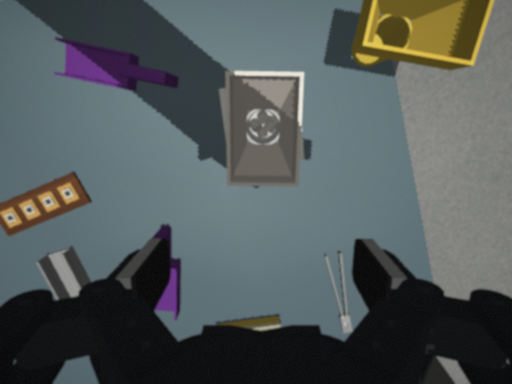

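View pics/scene_g.png

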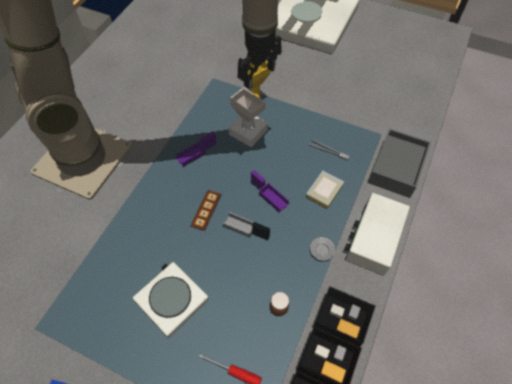

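```bash
python3 - <<'E'
from h import *
w=cv2.imread("pics/wrist_g.png"); c=cv2.resize(w[60:200,205:325],None,fx=4,fy=4,interpolation=2)
c=np.clip(c.astype(float)*1.4,0,255).astype(np.uint8); cv2.imwrite("pics/g.png",c)
q=np.array([onz("wrist",p,.15) for p in [(228,72),(303,72),(298,185),(228,184)]]);print(q.round(4),q.mean(0))
E
```

```text
[[0.3835 0.3015 0.15  ]
 [0.4007 0.3559 0.15  ]
 [0.4847 0.3283 0.15  ]
 [0.4662 0.2728 0.15  ]] [0.43377544 0.31462276 0.15      ]
```

View pics/g.png

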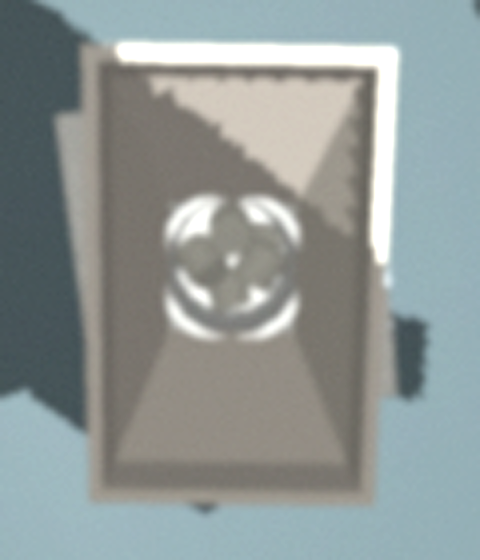

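```bash
python3 - <<'E'
from h import *
a=cv2.imread("pics/top0.png");b=cv2.imread("pics/top_g.png");c=cv2.imread("pics/scene0.png");d=cv2.imread("pics/scene_g.png")
o=np.hstack([cv2.resize(x[y0:y0+100,x0:x0+100],(400,400),interpolation=2) for x,x0,y0 in ((b,120,195),(d,200,70))])
o=np.clip(o.astype(float)*1.3,0,255).astype(np.uint8)
cv2.imwrite("pics/g2.png",o); 
full=np.hstack([b[100:330,100:450]]);cv2.imwrite("pics/g3.png",cv2.resize(full,None,fx=2.2,fy=2.2,interpolation=2))
E
```

```text
(no output)
```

View pics/g2.png

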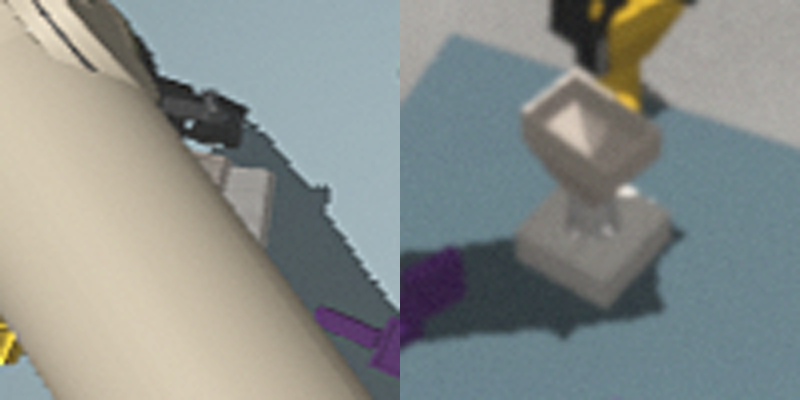

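View pics/g3.png

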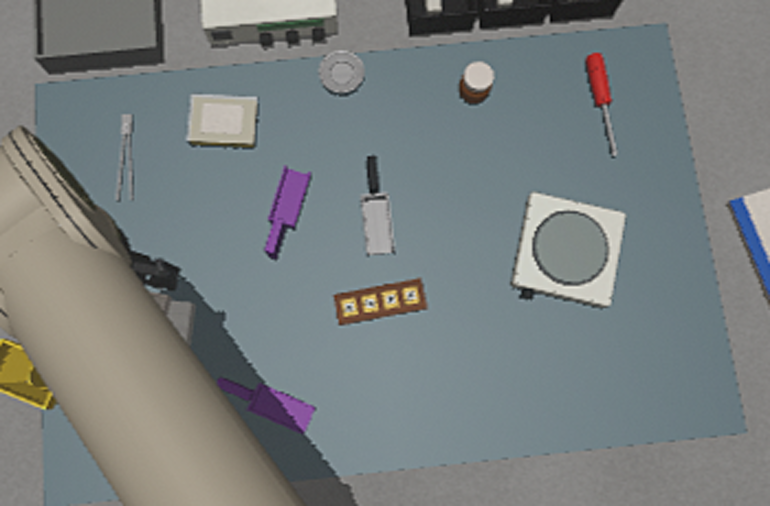

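play_rows(
  rows=[
    [[0, 0, -20], [0, 0, 0], 85],
    [[0, 0, -20], [0, 0, 0], 85],
    [[0, 0, 0], [0, 0, 0], 85],
  ],
)

```text
clock: 15.05
position: [0.4783, 0.2981, 0.2151]
ee_rot: [0.807, 0.591, 0.001, 0.002]
ft_force: [-0.2, 0.2, 0.7]
grip_width: 0.996
```

```bash
python3 look.py i wrist; python3 - <<'E'
from h import *
w=cv2.imread("pics/wrist_i.png"); c=cv2.resize(w[60:200,200:330],None,fx=4,fy=4,interpolation=2)
g=w[80:180,210:310].astype(float); g=cv2.resize(g,(600,600),interpolation=2); cv2.imwrite("pics/i.png",np.clip((g-50)*1.8,0,255).astype(np.uint8))
for z in (.014,.03,.08): print(z,proj("wrist",(.432,.315,z)))
E
```

```text
15.05 [0.4783 0.2981 0.2151] [[0.302, 0.953, 0.003], [0.953, -0.302, -0.001], [-0.0, 0.003, -1.0]] [-0.94  0.2   0.34  1.67 -0.07  1.28  0.68] [-0.2  0.2  0.7] 0.9957183719976765
0.014 [263.15350005 124.01588152]
0.03 [263.25033008 124.69254856]
0.08 [263.62367274 127.30153968]
```

View pics/i.png

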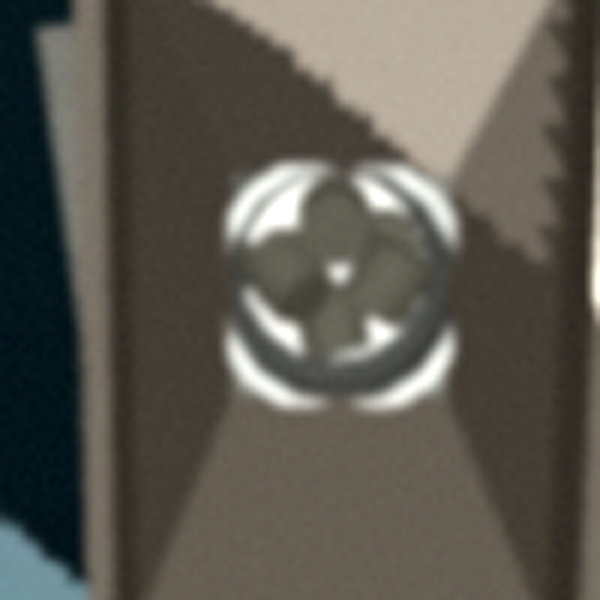

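View pics/wrist_i.png

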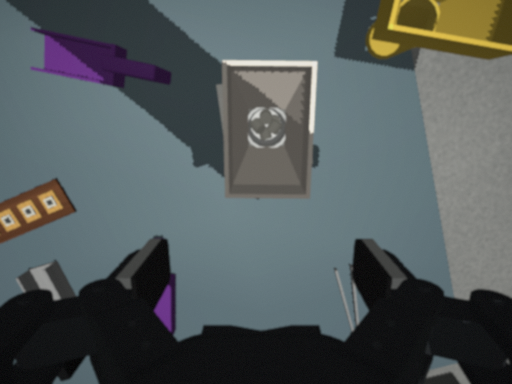

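The wrist view shows four spacers in a ring down the tube, around (266,127), and no strays on the bench. The fifth may be hidden, so I'll take a closer look before gripping.

play_rows(
  rows=[
    [[4, 2, -25], [0, 0, 0], 85],
    [[5, -1, -35], [0, 0, 0], 85],
    [[0, 0, -20], [0, 0, 0], 85],
    [[0, 0, 0], [0, 0, 0], 85],
  ],
)

```text
clock: 15.6
position: [0.4873, 0.3002, 0.1359]
ee_rot: [0.806, 0.591, 0.001, 0.001]
ft_force: [0.2, 0.1, -0.4]
grip_width: 0.995
```

```bash
python3 look.py j wrist; python3 - <<'E'
from h import *
w=cv2.imread("pics/wrist_j.png")
u,v=proj("wrist",(.432,.315,.03)).astype(int); print(u,v)
g=w[max(0,v-45):v+45,u-45:u+45].astype(float); g=cv2.resize(g,(600,600),interpolation=2); cv2.imwrite("pics/j.png",np.clip((g-40)*2,0,255).astype(np.uint8))
E
```

```text
15.6 [0.4873 0.3002 0.1359] [[0.3, 0.954, 0.004], [0.954, -0.3, -0.001], [0.0, 0.004, -1.0]] [-0.92  0.29  0.34  1.74 -0.1   1.12  0.71] [ 0.2  0.1 -0.4] 0.9953291232297132
257 118
```

View pics/j.png

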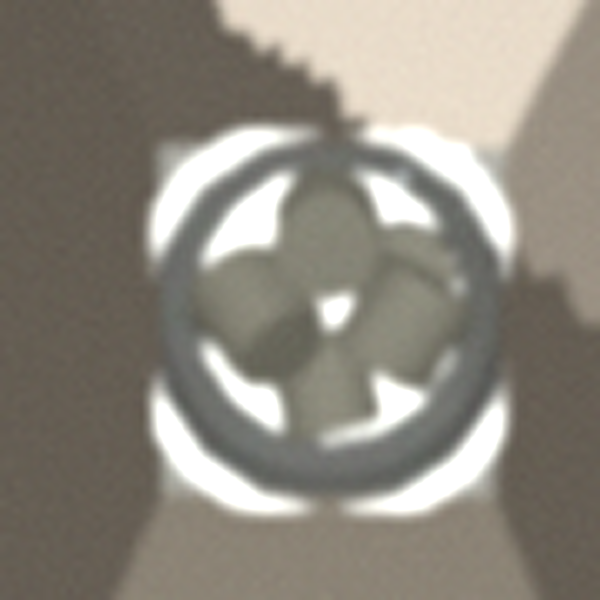

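View pics/wrist_j.png

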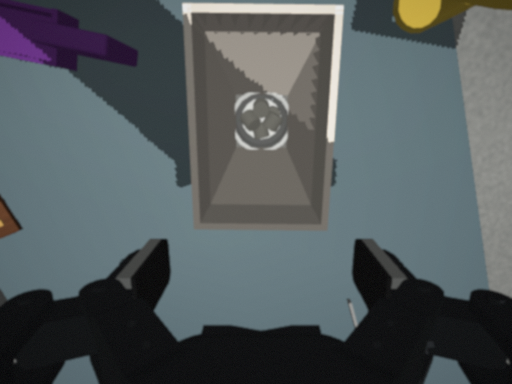

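```bash
python3 - <<'E'
from h import *
q=np.array([onz("wrist",p,.15) for p in [(183,5),(344,7),(327,229),(194,229)]]);print(q.round(4),q.mean(0).round(4))
d=q[3]-q[0]; d2=q[2]-q[1]; print([np.degrees(np.arctan2(a[1],a[0])).round(2) for a in (d,d2)])
E
```

```text
[[0.3813 0.3028 0.15  ]
 [0.4    0.3601 0.15  ]
 [0.4846 0.3321 0.15  ]
 [0.4666 0.2749 0.15  ]] [0.4331 0.3175 0.15  ]
[np.float64(-18.13), np.float64(-18.32)]
```

play_rows(
  rows=[
    [[-10, 3, 0], [0, 0, -0.8], 85],
    [[-18, 5.5, 0], [0, 0, 0], 85],
    [[-18, 5.3, 0], [0, 0, 0], 85],
    [[-9, 2.5, 0], [0, 0, 0], 85],
    [[0, 0, -10], [0, 0, 0], 85],
    [[0, 0, -14], [0, 0, 0], 85],
    [[0, 0, 0], [0, 0, 0], 85],
  ],
)

```text
clock: 16.52
position: [0.432, 0.3161, 0.1102]
ee_rot: [0.81, 0.586, 0.001, 0.002]
ft_force: [-0.3, 0.1, 0.0]
grip_width: 0.994
```

play_rows(
  rows=[
    [[0, 0, 0], [0, 0, 0], 72],
    [[0, 0, 0], [0, 0, 0], 66],
    [[0, 0, 0], [0, 0, 0], 62],
    [[0, 0, 0], [0, 0, 0], 58],
    [[0, 0, 0], [0, 0, 0], 52],
    [[0, 0, 0], [0, 0, 0], 52],
  ],
  force=40,
)

```text
clock: 17.27
position: [0.4326, 0.3174, 0.1125]
ee_rot: [0.81, 0.586, 0.002, 0.001]
ft_force: [-0.7, 0.4, 5.3]
grip_width: 0.701
```

```bash
python3 look.py k wrist scene; python3 - <<'E'
import cv2
s=cv2.imread("pics/scene_k.png")[50:170,190:310];cv2.imwrite("pics/k.png",cv2.resize(s,None,fx=4,fy=4,interpolation=2))
E
```

```text
17.275 [0.4326 0.3174 0.1125] [[0.313, 0.95, 0.005], [0.95, -0.313, 0.001], [0.003, 0.005, -1.0]] [-0.99  0.24  0.31  1.86 -0.08  1.05  0.6 ] [-0.7  0.4  5.3] 0.7008828777671332
```

View pics/wrist_k.png

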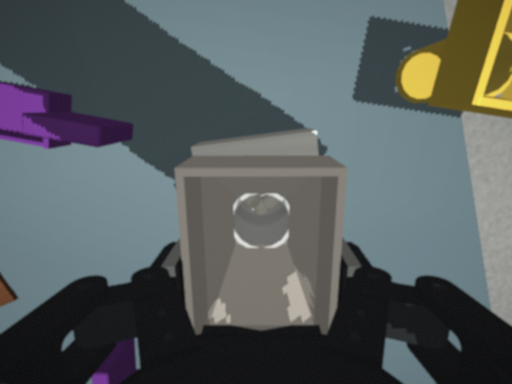

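View pics/k.png

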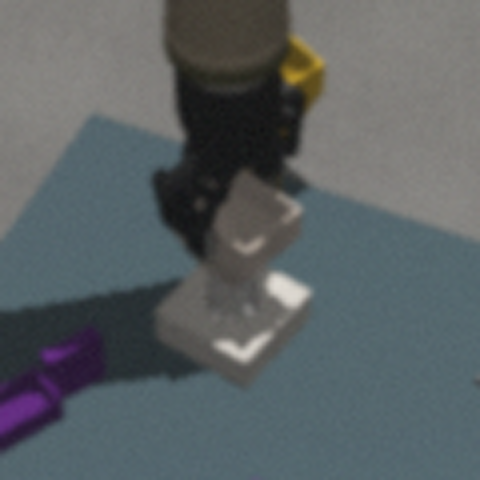

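play_rows(
  rows=[
    [[0, 0, 0], [0, 0, 0], 50],
    [[0, 0, 3], [0, 0, 0], 50],
    [[0, 0, 6], [0, 0, 0], 50],
    [[0, 0, 10], [0, 0, 0], 50],
    [[0, 0, 14], [0, 0, 0], 50],
    [[0, 0, 16], [0, 0, 0], 50],
    [[0, 0, 16], [0, 0, 0], 50],
    [[0, 0, 14], [0, 0, 0], 50],
    [[0, 0, 10], [0, 0, 0], 50],
    [[0, 0, 7], [0, 0, 0], 50],
    [[0, 0, 3], [0, 0, 0], 50],
    [[0, 0, 0], [0, 0, 0], 50],
  ],
  force=60,
)

```text
clock: 18.88
position: [0.4323, 0.3171, 0.2109]
ee_rot: [0.81, 0.586, 0.002, 0.001]
ft_force: [1.3, -0.2, -1.7]
grip_width: 0.693
```

```bash
python3 look.py l wrist scene; python3 - <<'E'
import cv2,numpy as np
s=cv2.imread("pics/scene_l.png")[40:160,190:310];a=cv2.resize(s,(400,400),interpolation=2)
w=cv2.imread("pics/wrist_l.png")[130:340,150:360];cv2.imwrite("pics/l.png",np.hstack([a,cv2.resize(w,(400,400))]))
E
```

```text
18.875 [0.4323 0.3171 0.2109] [[0.313, 0.95, 0.005], [0.95, -0.313, 0.0], [0.002, 0.004, -1.0]] [-1.01  0.14  0.32  1.75 -0.04  1.26  0.57] [ 1.3 -0.2 -1.7] 0.692944866648981
```

View pics/l.png

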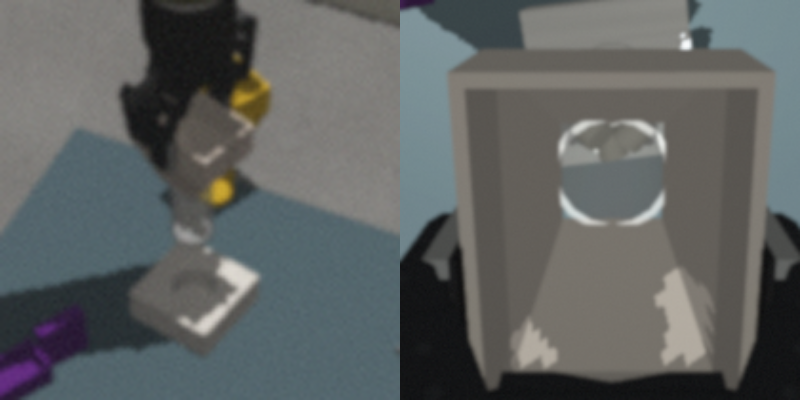

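play_rows(
  rows=[
    [[0, -8, 0], [0, 0, 0], 50],
    [[1, -16, 0], [0, 0, -1], 50],
    [[2, -26, 0], [0, 0, -1], 50],
    [[3, -36, 0], [0, 0, -1], 50],
    [[4, -44, 0], [0, 0, -1], 50],
    [[5, -48, 0], [0, 0, -1], 50],
    [[5, -48, 0], [0, 0, -1], 50],
    [[5, -48, 0], [0, 0, -1], 50],
    [[5, -48, 0], [0, 0, -1], 50],
    [[5, -48, 0], [0, 0, -1], 50],
    [[5, -48, 0], [0, 0, -1], 50],
    [[5, -44, 0], [0, 0, -1], 50],
  ],
)

```text
clock: 20.48
position: [0.4757, -0.1486, 0.2112]
ee_rot: [0.864, 0.504, 0.002, 0.001]
ft_force: [0.7, 0.3, -2.7]
grip_width: 0.691
```

play_rows(
  rows=[
    [[4, -40, 0], [0, 0, -1], 50],
    [[3, -34, 0], [0, 0, -1], 50],
    [[2, -26, 0], [0, 0, -1], 50],
    [[2, -18, 0], [0, 0, -1], 50],
    [[1, -11, 0], [0, 0, 0], 50],
    [[1, -6, 0], [0, 0, 0], 50],
    [[0, 0, 0], [0, 0, 0], 50],
    [[0, 0, 0], [0, 0, 0], 50],
  ],
)

```text
clock: 21.48
position: [0.4904, -0.2792, 0.211]
ee_rot: [0.88, 0.476, 0.002, 0.001]
ft_force: [-0.1, 0.7, -3.1]
grip_width: 0.692
```

```bash
python3 look.py m wrist scene top; python3 - <<'E'
import cv2,numpy as np
s=cv2.imread("pics/scene_m.png")[200:340,100:240];a=cv2.resize(s,(560,560),interpolation=2)
cv2.imwrite("pics/m.png",a)
E
```

```text
21.475 [ 0.4904 -0.2792  0.211 ] [[0.547, 0.837, 0.005], [0.837, -0.547, -0.0], [0.002, 0.004, -1.0]] [-0.31  0.27  0.89  1.7  -0.22  1.27  1.62] [-0.1  0.7 -3.1] 0.69173789717178
```

View pics/m.png

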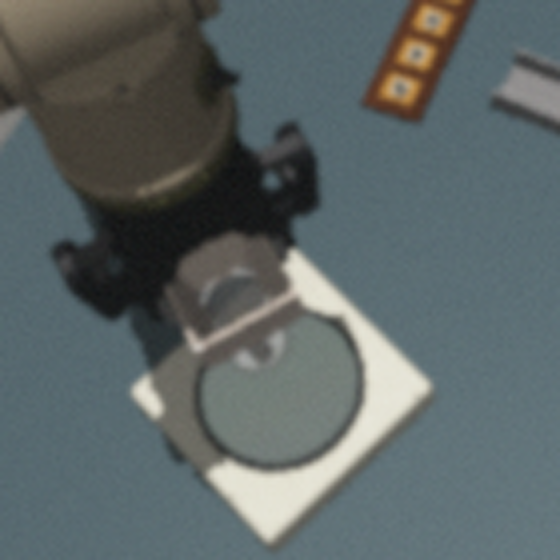

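View pics/top_m.png

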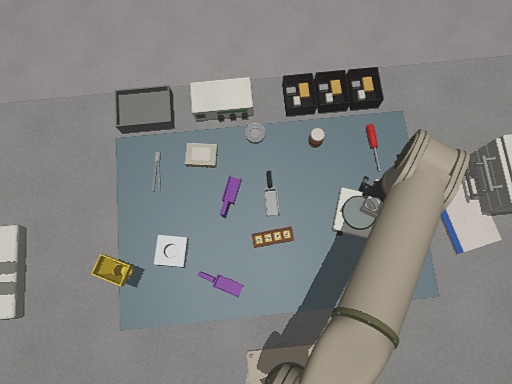

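View pics/wrist_m.png

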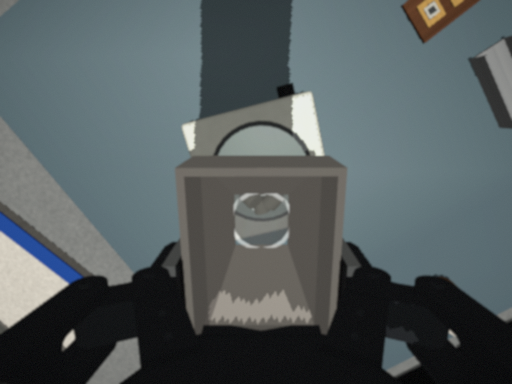

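```bash
python3 - <<'E'
from h import *
for z in (.09,.109,.13): print(z,proj("scene",(.490,-.280,z)),proj("top",(.490,-.280,z)))
print(onz("scene",(165.5,288.5),.109))
w=cv2.imread("pics/wrist_m.png")[185:255,225:300].astype(float);cv2.imwrite("pics/m2.png",np.clip((cv2.resize(w,None,fx=6,fy=6,interpolation=2)-40)*1.6,0,255).astype(np.uint8))
t=cv2.imread("pics/top_m.png")[160:230,240:310];cv2.imwrite("pics/m3.png",cv2.resize(t,None,fx=6,fy=6,interpolation=2))
E
```

```text
0.09 [165.09522298 289.44082437] [363.52037768 208.719277  ]
0.109 [163.72040427 286.76833493] [365.17053346 207.55996012]
0.13 [162.15125894 283.71809686] [367.05658706 206.23491324]
[ 0.4961291  -0.28193012  0.109     ]
```

View pics/m2.png

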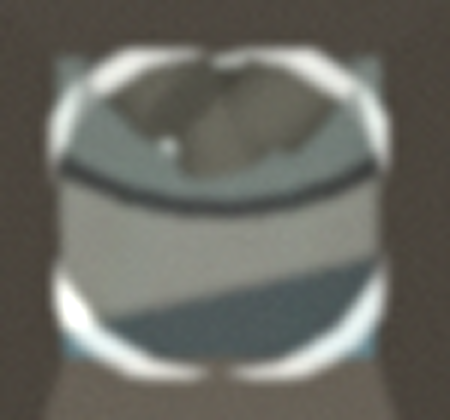

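View pics/m3.png

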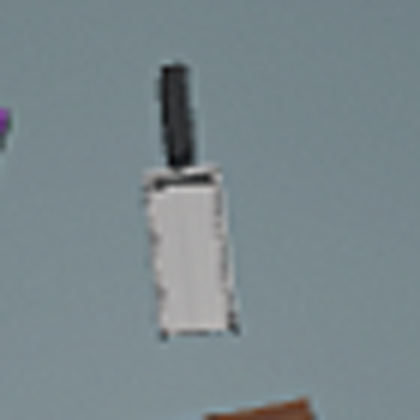

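play_rows(
  rows=[
    [[0, 0, 0], [0, 0, 0], 50],
    [[0, 0, 0], [0, 0, 0], 50],
    [[0, 0, 0], [0, 0, 0], 50],
    [[0, 0, 0], [0, 0, 0], 50],
  ],
)

```text
clock: 22.12
position: [0.4903, -0.2798, 0.211]
ee_rot: [0.88, 0.475, 0.002, 0.002]
ft_force: [0.6, 0.4, -2.7]
grip_width: 0.692
```

```bash
python3 - <<'E'
from workcell import readout, manip
o=readout.get_obs();print(o['clock'],o['position'],abs(o['joint_velocities']).max()); print(manip.hand_in())
E
```

```text
22.125 [ 0.49032307 -0.27983405  0.21103215] 0.0007787504909598324
the job is handed in; nothing more can be done
None
```

I tipped the steel scoop over the white funnel, set it back at its original spot, then lifted the filled funnel tube and handed in while holding it still over the stage glass. The clock read 22.1 s.

**Spacers:** The tray was empty after tipping, and a close-up down the tube showed four spacers clearly and an edge that I took to be the fifth. No strays showed on the bench. After lifting, the camera angle no longer showed all five separately, so I did not recount them in the air.

**Scoop and bench:** The last top view showed the scoop flat at its original spot and the holder empty. The other things on the bench looked unmoved; I compared these by eye, not by measurement.

**Final hold:** The arm position put the tube's axis within about 2 mm of the glass centre. The foot was about 75 mm above the glass, worked out from how far the tube was lifted. The tool was vertical to about 0.005 rad, and the grip opening was 59 mm on the 60 mm collar.

**Disagreement:** The scene camera put the foot about 6 mm from the centre instead of 2 mm, still well inside the 25 mm allowed.

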